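# Draw the eyed plug from the dry-bath block with the hook

### The job

Take the hook tool out of its stand, catch the swivel lifting eye of the plug that sits deep in the dry-bath block, and draw that plug right out of its bore on the hook, feeling gently for the eye because nobody knows which way it has been turned. Set the plug down gently and upright inside the flat steel tray, unhook it, and put the hook tool back upright in its stand, seated on its collar. Do not touch the plug with the fingers, and leave the blank plug and the other things on the bench alone.

Things in the scene. Friction and masses are not known exactly. Their poses are not given: they have to be found in the camera images.
- block: Fixed aluminium dry-bath block, 76 (x) x 124 (y) x 88 mm high, with two round bores 56 mm wide opening in its top, centred at y = -31 and +31 mm in its own frame. Each bore is 82 mm deep: its floor is 6 mm above the bench. Origin: centre of the underside, z up.
- plug_center (a point): Centre of the loose steel plug that has the lifting eye: a cylinder 50 mm in diameter, 28 mm high, about 0.3 kg, standing in either of the two bores with 3 mm of play all round; it comes straight up with a few newtons. The point is on its axis, 14 mm above its underside; z is the axis. Its x axis says nothing about the heading of the eye, which swivels.
- eye_crown (a point): Top of the plug's wire eye: point under the crown, inside, on the plug's axis, 40 mm above the plug's centre, 28 mm below the block's top. The eye is a flat upright stirrup of 4 mm wire on a low disc (33 mm wide), with an opening 24 mm wide and 22 mm high, rounded at the crown. Its plane holds the plug's axis.
- eye_foot (a point): Middle of the top of the eye's disc, 22 mm under the crown, 18 mm above the plug's centre. The eye swivels stiffly (0.03 N m) about the plug's axis and may stand at any heading, which NO entry reports: look, or feel with the hook. It takes a gentle touch: keep the hook's force on it under about 10 N (25 N harms it). Fixed to the plug, so its axes do not follow the eye.
- blank_center (a point): Centre of the blank plug in the other bore: same steel cylinder, 50 mm in diameter and 28 mm high, without an eye. To be left alone. The point is on its axis, 14 mm above its underside.
- hook_grip (a point): Centre of the grip of the loose hook tool (0.12 kg), which at first stands upright in its stand, hook down. The black grip is a flat upright bar, 36 mm (x) by 16 mm (y, the way to grasp it) by 52 mm high, from 26 mm above to 26 mm below this point. Axes: z up along the grip, +x the way the hook's foot points.
- hook_collar (a point): Underside of the tool's round collar (58 mm across, 4 mm thick), on the shaft axis, 32 mm below the centre of the grip. A centring cone 16 mm long under it narrows from 43 to 28 mm. Below, a straight shaft of 5 mm round steel runs down 80 mm to the foot. Same axes as the grip's point.
- hook_mouth (a point): Middle of the hook's foot, on the centreline of its 5 mm wire: 7 mm along the tool's +x from the shaft axis, 112 mm below the centre of the grip. The foot runs 14 mm from the shaft axis along +x; its end turns up, the rounded tip reaching 8.5 mm above this point. The gap between shaft and tip is 9 mm. Same axes as the grip's point.
- stand: Fixed upright grey tube that holds the hook tool, 55 mm across, 47 mm wide inside, open at the top; its rim is 90 mm above the bench and carries the tool's collar, so that the centre of the grip stands 122 mm above the bench when seated. Any heading of the tool fits. Origin: centre of the underside, z up.
- tray: Fixed flat square steel tray, 100 x 100 mm outside, with walls 3 mm thick and 10 mm high; its inner floor is 3 mm above the bench. Origin: centre of the underside, z up.
- tip_box: Bystander: blue box of pipette tips with clear lid, 73 x 118 x 74 mm, loose. Origin: centre of the underside.
- media_bottle: Bystander: small round bottle with a red cap, 55 x 54 x 103 mm, loose. Origin: centre of the underside.

How it is judged:
On the way, in this order (a step that is already met when the one before it is completed fails the run):
1. the eyed plug hangs on the hook, wholly above the block (z of plug_center in the frame of block above 0.104 m and contact force between hook and plug above 0.5 N), for 0.2 s.
2. the plug stands upright on the tray's floor, free of the hook (x of plug_center in the frame of tray between -0.025 and 0.025 m and y of plug_center in the frame of tray between -0.025 and 0.025 m and z of plug_center in the frame of tray between 0.014 and 0.02 m and angle between plug_center's own z axis and vertical below 0.1 rad and contact force between hook and plug below 0.05 N), for 0.2 s.
At the end, for the whole second after the job is handed in: Plug at rest, upright (0.1 rad) on the tray floor, within 25 mm of the tray's centre along each side, off the hook; hook tool at rest in its stand, upright (0.07 rad), collar on the rim (height 4 mm, centre 6 mm); blank plug within 10 mm, tip box and bottle within 20 mm of their start (all of step 2 and linear speed of each of plug, hook below 0.02 m/s and horizontal distance between hook_grip and stand below 0.006 m and z of hook_grip in the frame of stand between 0.118 and 0.126 m and angle between hook_grip's own z axis and vertical below 0.07 rad and distance of blank_center from where it was at the start of the episode below 0.01 m and distance of each of tip_box, media_bottle from where it was at the start of the episode below 0.02 m); the robot touches nothing.
It fails at once if the hook tool pushes or pulls on the eyed plug, its eye or the block with more than 25 N (contact force between hook and plug above 25 N or contact force between hook and block above 25 N).
It fails at once if the fingers touch the eyed plug (contact force between the fingers and plug above 0.5 N).
It fails at once if the plug strikes the tray hard (more than 40 N) (contact force between plug and tray above 40 N).
It fails at once if the eyed plug is tipped over (more than 0.7 rad) (angle between plug_center's own z axis and vertical above 0.7 rad).
It fails at once if the blank plug is moved by more than 10 mm, or the tip box or bottle by more than 20 mm (distance of blank_center from where it was at the start of the episode above 0.01 m or distance of any of tip_box, media_bottle from where it was at the start of the episode above 0.02 m).
It also fails if it takes over 72 s, if anything falls off the work surface, if the arm or the gripper's body presses on something with over 40 N, if the wrist force passes 120 N, or if a joint passes its speed limit or range.

### The arm

A 7-joint arm with a two-finger parallel gripper is mounted at the origin on a cart in front of the work surface, level with it; the furniture and walls round the work are solid. World frame = base frame: x ahead of the robot, y to its left, z up, the work surface at z = 0. Lengths are in m, angles in rad, forces in N, time in s.
With the tool pointing down it reaches from about 0.425 to 0.875 m from the base axis. Payload 4.7 kg.
Tool frame: the origin (TCP) lies at the very end of the fingers, on their centre line; the grasp point (between the pads) lies 19 mm behind it; z points along the fingers, y is the direction in which the jaws open and shut (so a half turn about z gives the same grasp; the last joint's range is limited). The gripper opens to 87 mm and grips with 3 to 60 N. Pads are 19 mm wide; open, the fingers measure 117 mm over their backs; the gripper's body (75 mm by 190 mm) begins 51 mm behind the grasp point.
Start: joints at [1.189, 0.321, -0.07, 1.45, 0.023, 1.371, -0.057], TCP at [0.251, -0.6, 0.223] pointing down, gripper open.
Joint ranges: [-2.86, 2.86], [-0.3, 2.09], [-1.38, 1.24], [0.06, 2.45], [-1.56, 4.7], [0.09, 2.05], [-2.69, 2.69]. Speed limits (rad/s): [2.57, 2.57, 3.14, 3.14, 3.14, 3.14, 3.14].

### API

Orientations are given as a rotation vector (axis times angle).
In Python, from bench import * gives the robot as it stands.
- The arm moves only by the shell command python3 -m jog 'ROWS' [OPENING] [FORCE]. ROWS is JSON, a list of rows, each a list of 4 numbers: the shift along the world's x, y, z in mm, then the turn about the world's z in rad. In form: [[x, y, z, twist], ...]. A call has exactly 8 rows; each row is the pose to reach, as a shift and turn from the pose commanded when the call began; what a row does not reach only later rows make up. A row lasts 1/8 s, in which the tool goes at most 62.5 mm and 10.7 degrees, less where a joint would pass 70% of its speed; a pose out of reach is approached as far as the arm can. A call with a gripper value outside its range is refused whole. OPENING is the opening, from -1 (shut) to 1 (fully open), set as the call begins (- or left out, the last holds). The fingers move at their own pace and stop on an object; FORCE is the grip in N (left out, the last holds). Time passes only in rows, so rows that repeat a pose let the fingers close, or fill a call up. It gives the time, the measured TCP pose, the force and the opening at its end, in the units of the state.
- get_state(): the state, without advancing time (a new reading comes with each control period).
- get_image(name): name is "scene" or "top" or "wrist"; returns a dict with "image" (420x560x3 uint8, red, green, blue), "fx", "fy", "cx", "cy" (pixels), "position" and "rotation" of the camera in the world; the wrist camera has in their place "tool_from_camera" (4x4, takes a point from camera to tool coordinates, whose origin is the TCP and whose axes are the flange's). Camera axes: x right, y down, z forward; pixel columns grow to the right and rows downward; lengths in m; the calibration is good to about 2 mm. A picture is of the moment at which its call begins: read the wrist's pose just before it. There is no depth.
- close_job(): hands the job in, once; it reports no verdict.
The state is a dict: "time": time; "joint_positions": joint angles; "qd": joint speeds; "joint_torque": joint torques, N m; "position": TCP position; "tool_rot": TCP orientation; "ft_force": force on the tool from outside, world axes, zero at the start; "torque": the same for the moment, N m; "grip_width": opening from 0.0 (shut) to 1.0 (fully open).
Only numpy, scipy, OpenCV 4.12 (cv2) and the standard library are available. Lean on these libraries where they do the work, as an engineer would, in place of code of your own. Each camera call takes 0.05 s, during which the arm holds its last target. There are 200 camera calls.

## Working session

There is one attempt and no reset: what is moved stays moved. The work goes in short steps, Python scripts to look and compute and a shell command to move; the robot and the scene stay as the last step left them, time stands still between calls to the robot, and variables do not carry over. Pictures are saved under pics/ and viewed, about 8 in all and at most 12, crops included, and the job is handed in when it is done.

```bash
mkdir -p pics; cat > h.py <<'E'
import numpy as np, cv2
from bench import *
from scipy.spatial.transform import Rotation as R
def cam(name):
    s=get_state(); d=get_image(name)
    if name=='wrist':
        T=np.eye(4);T[:3,:3]=R.from_rotvec(s['tool_rot']).as_matrix();T[:3,3]=s['position']
        M=T@np.array(d['tool_from_camera']);d['rotation']=M[:3,:3];d['position']=M[:3,3]
    d['rotation']=np.array(d['rotation']);d['position']=np.array(d['position'])
    if d['rotation'].shape!=(3,3): d['rotation']=R.from_rotvec(d['rotation']).as_matrix()
    return d
def ray(d,u,v,z):
    r=d['rotation']@np.array([(u-d['cx'])/d['fx'],(v-d['cy'])/d['fy'],1]);t=(z-d['position'][2])/r[2]
    return d['position']+t*r
def proj(d,p):
    q=d['rotation'].T@(np.array(p)-d['position']);return d['fx']*q[0]/q[2]+d['cx'],d['fy']*q[1]/q[2]+d['cy']
def save(d,n): cv2.imwrite('pics/'+n,d['image'][:,:,::-1])
E
python3 - <<'E'
from h import *
import pickle
a=cam('top');b=cam('scene')
pickle.dump((a,b),open('ab.pkl','wb'))
for d in(a,b):print(d['position'],d['rotation'].round(3).tolist(),d['fx'],d['cx'],d['cy'])
im=np.hstack([a['image'],b['image']]);print(im.shape)
save(a,'top.png');save(b,'scene.png');print(get_state())
E
```

```text
[ 0.50195244 -0.17268016  1.15469503] [[0.014, -0.999, 0.052], [-1.0, -0.014, -0.002], [0.003, -0.052, -0.999]] 467.1966437237698 278.5289292081709 214.84206174446015
[0.1030492  0.36882718 0.63290914] [[-0.756, -0.396, 0.521], [-0.655, 0.446, -0.611], [0.009, -0.803, -0.596]] 425.4407605046923 273.04387470943306 212.50934054886363
(420, 1120, 3)
{'time': 0.1, 'joint_positions': array([ 1.18907395,  0.32174806, -0.07006694,  1.45154108,  0.02261429,
        1.37080854, -0.05692839]), 'qd': array([ 9.06330545e-04, -1.33693120e-03,  1.30985768e-04, -2.44542509e-03,
       -5.68253083e-05,  5.51859935e-04, -8.39912326e-04]), 'joint_torque': array([-6.11392115e-04, -4.92574811e+01, -4.06178311e-01, -3.13399637e+01,
       -6.41596131e-02,  3.94567964e-02,  2.85896994e-05]), 'position': array([ 0.25036855, -0.59931169,  0.22157727]), 'tool_rot': array([-3.07864453e+00, -6.17356281e-01,  7.03106132e-04]), 'ft_force': array([-0.18656086,  0.24633608, -0.77032111]), 'torque': array([ 0.05633852, -0.0003884 ,  0.0271734 ]), 'grip_width': 1.0035434473798373}
```

View pics/top.png

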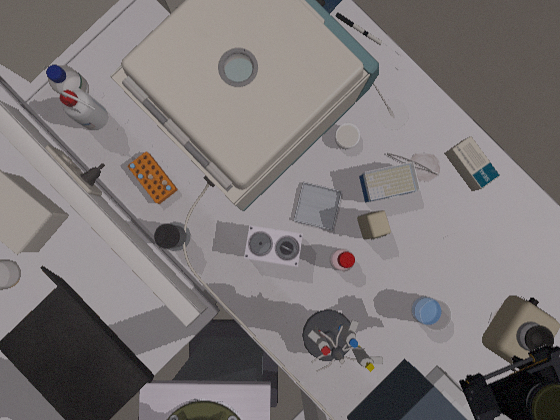

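View pics/scene.png

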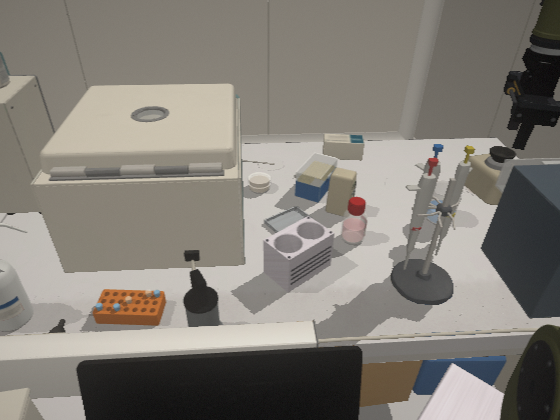

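The top view shows the block at (273,246), the tray at (317,205), the bottle at (343,260) and the tip box at (390,183). The dark round object at (170,236) is probably the stand with the tool, so I'll zoom in on both views.

```bash
python3 - <<'E'
import pickle;from h import *
a,b=pickle.load(open('ab.pkl','rb'))
A=cv2.resize(a['image'][180:280,140:365],None,fx=3.5,fy=3.5,interpolation=2)[:300]
A=cv2.resize(a['image'][175:275,145:345],None,fx=4,fy=3,interpolation=2)
B=cv2.resize(b['image'][200:325,150:350],(800,300),interpolation=2)
A=cv2.resize(a['image'][175:275,145:345],(600,300),interpolation=2)
B=cv2.resize(b['image'][200:325,150:350],(480,300),interpolation=2)
o=np.zeros((600,600,3),np.uint8);o[:300,:600]=A;o[300:,:480]=B
cv2.imwrite('pics/crop.png',o[:,:,::-1])
# tray, block corners
for n,u,v,z in[('block',273.5,245.5,.088),('boreL',260.5,244,.088),('boreR',288,247.5,.088),('tray',317,205,.01),('stand',170,236,.12)]:print(n,ray(a,u,v,z).round(4))
E
```

```text
block [ 0.4874 -0.1641  0.088 ]
boreL [ 0.4904 -0.1344  0.088 ]
boreR [ 0.4833 -0.1972  0.088 ]
tray [ 0.5871 -0.2689  0.01  ]
stand [0.5057 0.0648 0.12  ]
```

View pics/crop.png

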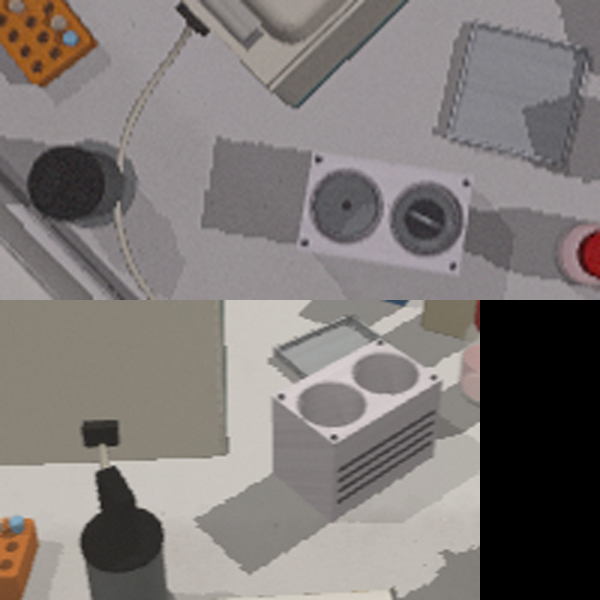

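```bash
python3 - <<'E'
import pickle;from h import *
a,b=pickle.load(open('ab.pkl','rb'))
def tri(p,q):
    A=[];c=[]
    for d,(u,v) in((a,p),(b,q)):
        r=d['rotation']@np.array([(u-d['cx'])/d['fx'],(v-d['cy'])/d['fy'],1]);r/=np.linalg.norm(r);P=np.eye(3)-np.outer(r,r);A.append(P);c.append(P@d['position'])
    return np.linalg.lstsq(np.vstack(A),np.hstack(c),rcond=None)[0].round(3)
print(tri((370,367),(468,150)),tri((352,343),(437,147)),tri((325,350),(432,162)),tri((346,260),(356,204)))
print(tri((167,236),(190,256+0)),'collar?',tri((171,236),(201,294)))
d=cam('wrist');print(np.array(d['tool_from_camera']).round(3).tolist(),d['fx'])
E
```

```text
[ 0.272 -0.345  0.287] [ 0.315 -0.311  0.291] [ 0.301 -0.262  0.287] [ 0.458 -0.328  0.094]
[0.514 0.068 0.176] collar? [0.509 0.071 0.097]
[[0.002, -0.967, -0.255, 0.069], [1.0, 0.002, 0.001, -0.0], [-0.0, -0.255, 0.967, -0.161], [0.0, 0.0, 0.0, 1.0]] 334.4090579182619
```

```bash
python3 -m jog '[[45,15,35,0],[90,30,70,0],[140,45,105,0],[195,65,120,0],[245,90,120,0],[275,135,120,0],[285,190,120,0],[285,240,120,0]]' 1 20; python3 -m jog '[[0,55,0,0],[0,110,0,0],[0,165,0,0],[0,220,0,0],[-10,275,0,0],[-20,330,-20,0],[-30,385,-40,0],[-30,430,-60,0]]'
python3 - <<'E'
from h import *
d=cam('wrist');save(d,'w1.png');s=get_state();print(s['position'],s['ft_force'],s['time'])
print('proj',[tuple(np.round(proj(d,p))) for p in[(.51,.07,.148),(.51,.07,.094),(.483,-.197,.088)]])
import pickle;pickle.dump(d,open('w1.pkl','wb'))
E
```

```text
time: 1.15
position: [0.5367, -0.3569, 0.3415]
tool_rot: [-3.078, -0.621, 0.0]
ft_force: [-0.2, 0.4, 0.8]
grip_width: 0.996
time: 2.15
position: [0.5046, 0.0726, 0.2822]
tool_rot: [3.079, 0.62, 0.001]
ft_force: [0.3, -0.2, -0.5]
grip_width: 0.997
[0.50268265 0.07985606 0.27954758] [-1.73092134  5.40013392 -2.80359552] 2.2
proj [(np.float64(290.0), np.float64(199.0)), (np.float64(289.0), np.float64(188.0)), (np.float64(489.0), np.float64(295.0))]
```

View pics/w1.png

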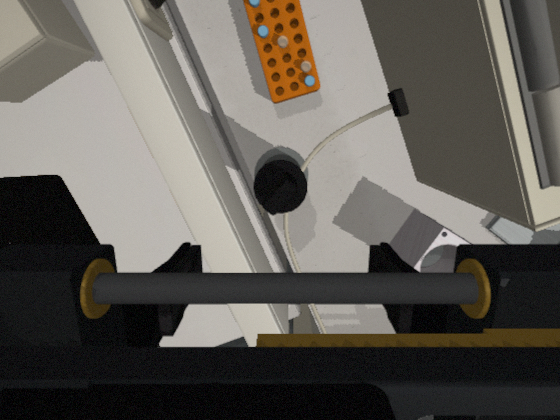

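```bash
python3 - <<'E'
from h import *
import pickle;d=pickle.load(open('w1.pkl','rb'))
c=d['image'][150:230,240:330].astype(float)
g=np.clip(c*4,0,255).astype(np.uint8)
cv2.imwrite('pics/c2.png',cv2.resize(g[:,:,::-1],None,fx=6,fy=6,interpolation=cv2.INTER_NEAREST))
print(ray(d,280,186,.094),ray(d,280,186,.148))
E
```

```text
[0.50820809 0.07987143 0.094     ] [0.51752771 0.08298059 0.148     ]
```

View pics/c2.png

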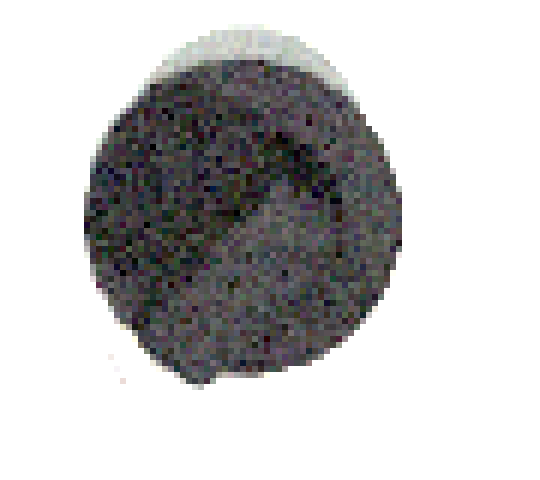

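```bash
python3 - <<'E'
from h import *
import pickle;d=pickle.load(open('w1.pkl','rb'))
c=d['image'][150:230,240:330].mean(2)
g=cv2.bilateralFilter(c.astype(np.float32),9,12,2.5);g=cv2.GaussianBlur(c.astype(np.float32),(0,0),1.2)
g=np.clip((g-5)*9-30,0,255).astype(np.uint8)
cv2.imwrite('pics/c3.png',cv2.resize(g,None,fx=6,fy=6,interpolation=2))
E
```

```text
(no output)
```

View pics/c3.png

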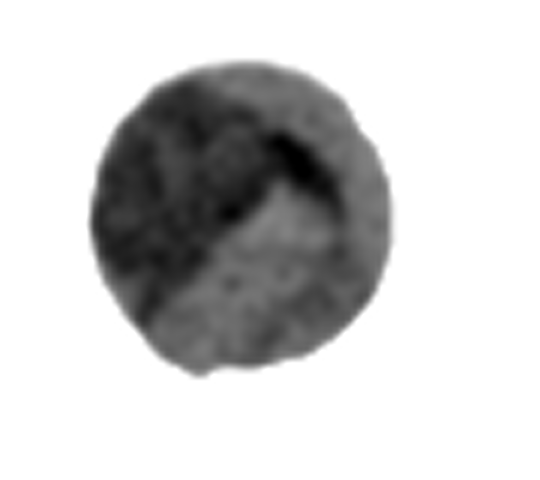

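```bash
python3 - <<'E'
from h import *
import pickle;d=pickle.load(open('w1.pkl','rb'))
C=[ray(d,240+u/6,150+v/6,.148)[:2] for u,v in[(285,183),(338,222),(200,378),(150,322)]]
C=np.array(C);print(C.round(4),C.mean(0))
for i in range(4):
    e=C[(i+1)%4]-C[i];print(np.linalg.norm(e),np.degrees(np.arctan2(e[1],e[0])))
s=get_state();Y=R.from_rotvec(s['tool_rot']).as_matrix()[:,1];print(np.degrees(np.arctan2(Y[1],Y[0])),s['position'],s['joint_positions'].round(2))
# collar circle centre
m=(d['image'].mean(2)<70).astype(np.uint8);m[:, :235]=0;m[:,330:]=0;m[:140]=0;m[235:]=0
c=max(cv2.findContours(m,0,2)[0],key=cv2.contourArea);(u,v),r=cv2.minEnclosingCircle(c);print(u,v,r,ray(d,u,v,.094),cv2.fitEllipse(c))
E
```

```text
[[0.5247 0.0787]
 [0.5224 0.0692]
 [0.4921 0.079 ]
 [0.4973 0.0892]] [0.50912135 0.0790344 ]
0.009845634284081549 -103.67481298683393
0.03177879678797638 162.0589313711105
0.011503050727931091 63.3727550951615
0.02935025147229395 -20.97369134005321
-66.74287360049466 [0.50268265 0.07985606 0.27954758] [ 0.34  0.02 -0.55  1.69  0.01  1.44 -1.38]
278.5 184.0 30.696189880371094 [0.50956614 0.08215394 0.094     ] ((279.55950927734375, 184.44384765625), (51.79328918457031, 58.94499588012695), 4.107969284057617)
```

```bash
python3 - <<'E'
import pickle;from h import *
a,b=pickle.load(open('ab.pkl','rb'));w=pickle.load(open('w1.pkl','rb'))
def tri(*ps):
    A=[];c=[]
    for d,(u,v) in ps:
        r=d['rotation']@np.array([(u-d['cx'])/d['fx'],(v-d['cy'])/d['fy'],1]);r/=np.linalg.norm(r);P=np.eye(3)-np.outer(r,r);A.append(P);c.append(P@d['position'])
    return np.linalg.lstsq(np.vstack(A),np.hstack(c),rcond=None)[0].round(3)
print(tri((a,(215,310)),(b,(315,322))),tri((a,(68,185//1)),(w,(140,5))))
for z in(0,.05,.1):print(z,ray(w,225,160,z),ray(w,190,70,z),ray(a,150,248,z))
E
python3 -m jog '[[2,0,-10,-0.12],[4,0,-20,-0.24],[6,0,-30,-0.36],[8,0,-40,-0.48],[8,0,-50,-0.6],[8,0,-60,-0.747],[8,0,-60,-0.747],[8,0,-60,-0.747]]' -0.1 20
```

```text
[ 0.341 -0.028  0.069] [ 0.729  0.714 -0.833]
0 [0.49584109 0.15445452 0.        ] [0.58244507 0.23231434 0.        ] [0.47598794 0.14078103 0.        ]
0.05 [0.50403498 0.14830118 0.05      ] [0.5808606  0.21736993 0.05      ] [0.47711224 0.12720769 0.05      ]
0.1 [0.51222888 0.14214784 0.1       ] [0.57927612 0.20242551 0.1       ] [0.47823654 0.11363436 0.1       ]
time: 3.2
position: [0.5137, 0.0702, 0.2229]
tool_rot: [-3.094, 0.545, -0.0]
ft_force: [0.5, -0.2, -0.1]
grip_width: 0.457
```

```bash
python3 -m jog '[[0,5,-15,0],[0,10,-30,0],[-4,10,-40,0],[-4,10,-40,0],[-4,10,-40,0],[-4,10,-40,0],[-4,10,-40,0],[-4,10,-40,0]]'
python3 - <<'E'
from h import *
d=cam('wrist');s=get_state();print(s['position'],proj(d,(.51,.08,.094)))
c=d['image'].mean(2);u,v=map(int,proj(d,(.51,.08,.13)));y0=max(v-130,0)
g=np.clip((cv2.GaussianBlur(c.astype(np.float32),(0,0),1.2)-5)*8-20,0,255).astype(np.uint8)[y0:v+100,u-130:u+130]
print(u-130,y0);cv2.imwrite('pics/c4.png',cv2.resize(g,None,fx=2,fy=2))
import pickle;pickle.dump(d,open('w2.pkl','wb'))
E
```

```text
time: 4.2
position: [0.5098, 0.0802, 0.1828]
tool_rot: [3.093, -0.549, 0.001]
ft_force: [0.3, 0.9, -0.6]
grip_width: 0.449
[0.50965873 0.08019971 0.1827155 ] (np.float64(285.1608125566331), np.float64(216.13544257364975))
155 100
```

View pics/c4.png

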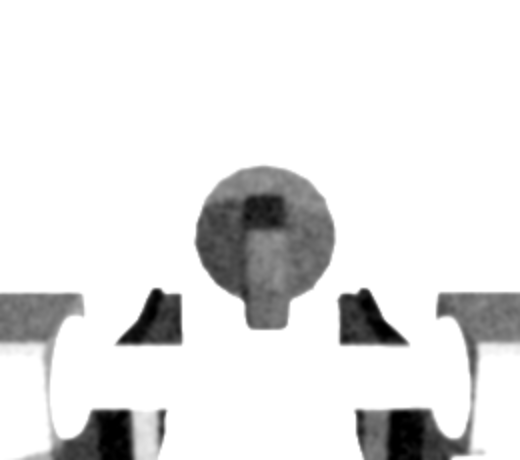

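```bash
python3 - <<'E'
from h import *
import pickle;d=pickle.load(open('w2.pkl','rb'))
print(ray(d,288,239,.148),ray(d,155+265/2,100+235/2,.094))
for v in(229,327):print(ray(d,155+266/2,100+v/2,.148))
E
python3 -m jog '[[0,0,-20,0],[0,0,-40,0],[0,0,-60,0],[0,0,-79,0],[0,0,-79,0],[0,0,-79,0],[0,0,-79,0],[0,0,-79,0]]' -0.1 20
```

```text
[0.50965652 0.07823175 0.148     ] [0.50834986 0.07867186 0.094     ]
[0.52440028 0.07290321 0.148     ]
[0.49431853 0.08377505 0.148     ]
time: 5.25
position: [0.51, 0.0803, 0.1043]
tool_rot: [-3.093, 0.549, -0.002]
ft_force: [-0.0, 0.2, 0.7]
grip_width: 0.452
```

```bash
python3 -m jog '[[-1,-1.5,0,0],[-1,-1.5,0,0],[-1,-1.5,0,0],[-1,-1.5,0,0],[-1,-1.5,0,0],[-1,-1.5,0,0],[-1,-1.5,0,0],[-1,-1.5,0,0]]' -1 50;  python3 -m jog '[[0,0,10,0],[0,0,30,0],[0,0,60,0],[0,0,90,0],[0,0,120,0],[0,0,150,0],[0,0,170,0],[0,0,170,0]]'
python3 - <<'E'
from h import *
s=get_state();d=cam('wrist');b=cam('scene');print(s['position'],s['ft_force'],s['grip_width'])
print([proj(b,s['position']+np.array([0,0,z])) for z in(.02,-.1)])
import pickle;pickle.dump((d,b),open('w3.pkl','wb'))
o=np.hstack([cv2.resize(d['image'],(400,300)),cv2.resize(b['image'][90:330,60:380],(400,300))])
cv2.imwrite('pics/c5.png',o[:,:,::-1])
E
```

```text
time: 6.25
position: [0.5086, 0.0787, 0.1036]
tool_rot: [3.093, -0.549, -0.0]
ft_force: [-0.3, 0.8, 0.8]
grip_width: 0.182
time: 7.25
position: [0.5095, 0.0792, 0.2755]
tool_rot: [-3.093, 0.548, -0.006]
ft_force: [0.3, 0.3, -0.7]
grip_width: 0.18
[0.50949703 0.07919237 0.27546888] [ 0.34310157  0.27180648 -0.7477228 ] 0.17995602049411688
[(np.float64(185.9104377362342), np.float64(198.65773262678888)), (np.float64(194.62080460526764), np.float64(262.11326163338975))]
```

View pics/c5.png

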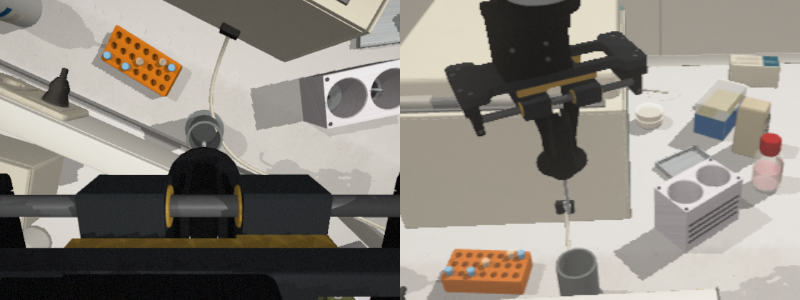

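```bash
python3 -m jog '[[0,-40,0,0],[0,-90,0,0],[-10,-140,0,0],[-20,-190,0,0],[-35,-210,0,0],[-35,-219,0,0],[-35,-219,0,0],[-35,-219,0,0]]'
python3 - <<'E'
from h import *
s=get_state();d=cam('wrist');b=cam('scene');print(s['position'],s['ft_force'])
import pickle;pickle.dump((s,d,b),open('w4.pkl','wb'))
u,v=proj(d,(.483,-.197,.07));p=s['position']+np.array([0,0,.019-.112]);x,y=proj(b,p);print(u,v,x,y)
for h in(160.5,-19.5):
    print(h,[proj(b,p+np.array([k*np.cos(np.radians(h)),k*np.sin(np.radians(h)),z])) for k,z in((.0,0),(.014,0),(.014,.0085))])
def crop(d,u,v,w,n):
    u=int(np.clip(u,w,560-w));v=int(np.clip(v,w,420-w));print('org',u-w,v-w,n/2/w);return cv2.resize(d['image'][v-w:v+w,u-w:u+w],(n,n),interpolation=cv2.INTER_CUBIC)
o=np.hstack([crop(d,u,v,50,400),crop(b,x,y-10,25,400)])
cv2.imwrite('pics/c6.png',o[:,:,::-1])
E
```

```text
time: 8.35
position: [0.4742, -0.1386, 0.2733]
tool_rot: [-3.093, 0.545, 0.001]
ft_force: [-0.2, 0.2, -1.1]
grip_width: 0.181
[ 0.47420784 -0.13859782  0.27329268] [-0.1573258   0.24789595 -1.06951095]
333.18036863168476 163.09270608905058 299.0959378981782 207.06289279613566
160.5 [(np.float64(299.0959378981782), np.float64(207.06289279613566)), (np.float64(303.2832552079987), np.float64(211.06666996453606)), (np.float64(303.529532193002), np.float64(207.22912031881458))]
-19.5 [(np.float64(299.0959378981782), np.float64(207.06289279613566)), (np.float64(295.01273104336286), np.float64(203.1586626722747)), (np.float64(295.198954218713), np.float64(199.36562032665253))]
org 283 113 4.0
org 274 172 8.0
```

View pics/c6.png

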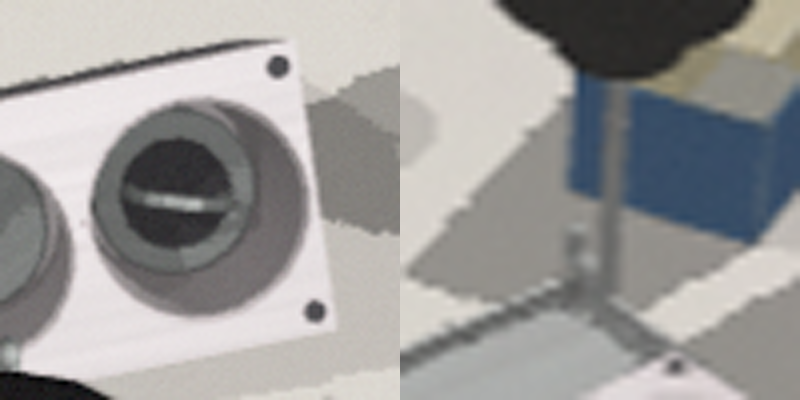

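```bash
python3 - <<'E'
from h import *
import pickle;s,d,b=pickle.load(open('w4.pkl','rb'))
f=lambda u,v,z:ray(d,283+u/4,113+v/4,z)
A=f(128,197,.056);B=f(234,208,.056);e=B-A
print('eye',A,B,np.linalg.norm(e),np.degrees(np.arctan2(e[1],e[0])),'crown',f(181,202,.062))
for n,(u,v),z in [('rim',(199,208),.088),('plugtop',(174,191),.034),('disc',(178,193),.036)]:print(n,f(u,v,z))
X=R.from_rotvec(s['tool_rot']).as_matrix()[:,0];print('toolx',np.degrees(np.arctan2(X[1],X[0])))
for u,v in((278,67),(315,311)):print('screw',f(u,v,.088))
p=f(293,40,.088);q=f(333,328,.088);print(p,q,np.linalg.norm(p-q),np.degrees(np.arctan2(*(p-q)[1::-1])))
# hook foot: in wrist
print('foot tip', f(10,350,s['position'][2]+.019-.112+.0085))
E
```

```text
eye [ 0.48866566 -0.17939536  0.056     ] [ 0.47561106 -0.20649097  0.056     ] 0.030076485421820273 -115.72465364313953 crown [ 0.48318495 -0.1924883   0.062     ]
rim [ 0.48407353 -0.1942761   0.088     ]
plugtop [ 0.48275694 -0.19379889  0.034     ]
disc [ 0.48207954 -0.19457238  0.036     ]
toolx -19.971938893690222
screw [ 0.51097874 -0.22369399  0.088     ]
screw [ 0.44798971 -0.21471627  0.088     ]
[ 0.515981   -0.22912159  0.088     ] [ 0.44199815 -0.21788417  0.088     ] 0.07483142016268018 -8.63677109050687
foot tip [ 0.48689451 -0.14350417  0.18879268]
```

```bash
python3 -m jog '[[-4,-15,0,-0.05],[-8,-30,-20,-0.1],[-11,-45,-40,-0.1],[-11,-45.5,-60,-0.1],[-11,-45.5,-70,-0.1],[-11,-45.5,-80,-0.1],[-11,-45.5,-80,-0.1],[-11,-45.5,-80,-0.1]]'
python3 - <<'E'
from h import *
s=get_state();d=cam('wrist');b=cam('top');print(s['position'],s['ft_force'])
u,v=proj(d,(.483,-.1935,.062));print(u,v)
X=R.from_rotvec(s['tool_rot']).as_matrix()[:,0];print('toolx',np.degrees(np.arctan2(X[1],X[0])))
p=s['position']+np.array([0,0,.019-.112]);print(proj(d,p+.014*X+[0,0,.0085]))
u=int(u);v=int(v);y=max(v-75,0);x=u-100;print(x,y)
cv2.imwrite('pics/c7.png',cv2.resize(d['image'][y:v+75,x:u+100],None,fx=4,fy=4,interpolation=2)[:,:,::-1])
import pickle;pickle.dump((s,d),open('w5.pkl','wb'))
E
```

```text
time: 9.45
position: [0.4631, -0.1858, 0.1942]
tool_rot: [3.062, -0.702, 0.002]
ft_force: [-0.2, 0.9, -2.1]
grip_width: 0.182
[ 0.463051   -0.18580432  0.19423969] [-0.2220063   0.87870473 -2.14761777]
283.0755705290165 180.16234261801534
toolx -25.840182856020185
(np.float64(285.00971519410945), np.float64(200.11312668711426))
183 105
```

View pics/c7.png

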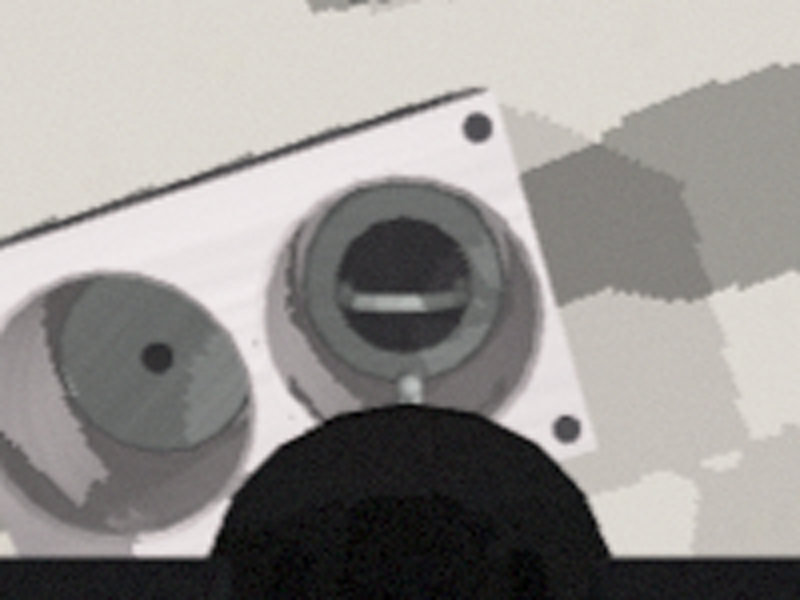

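```bash
python3 -m jog '[[0,1,-10,0],[0,1,-20,0],[0,1,-30,0],[0,1,-38,0],[0,1,-44,0],[0,1,-50,0],[0,1,-56,0],[0,1,-56,0]]'
```

```text
time: 10.55
position: [0.4622, -0.1847, 0.1371]
tool_rot: [-3.062, 0.703, 0.002]
ft_force: [-0.3, 0.4, -1.8]
grip_width: 0.183
```

```bash
python3 -m jog '[[1.8,-0.9,0,0],[3.6,-1.7,0,0],[5.4,-2.6,0,0],[7.2,-3.5,0,0],[9,-4.3,0,0],[9,-4.3,0,0],[9,-4.3,0,0],[9,-4.3,0,0]]'
```

```text
time: 11.55
position: [0.4715, -0.189, 0.1376]
tool_rot: [3.062, -0.703, -0.0]
ft_force: [-0.5, -0.5, -1.5]
grip_width: 0.182
```

```bash
python3 -m jog '[[1,-0.5,0,0],[2,-1,0,0],[3,-1.5,0,0],[4.5,-2.2,0,0],[5.5,-2.6,0,0],[5.5,-2.6,0,0],[5.5,-2.6,0,0],[5.5,-2.6,0,0]]'
```

```text
time: 12.55
position: [0.477, -0.1917, 0.1376]
tool_rot: [3.062, -0.703, -0.0]
ft_force: [-0.2, -0.6, -1.1]
grip_width: 0.179
```

```bash
python3 -m jog '[[0,0,3,0],[0,0,6,0],[0,0,9,0],[0,0,11,0],[0,0,13,0],[0,0,15,0],[0,0,17,0],[0,0,17,0]]'
```

```text
time: 13.55
position: [0.4769, -0.1916, 0.1544]
tool_rot: [3.062, -0.703, -0.001]
ft_force: [-0.2, -0.2, -3.8]
grip_width: 0.183
```

```bash
python3 -m jog '[[0,0,4,0],[0,0,12,0],[0,0,22,0],[0,0,32,0],[0,0,42,0],[0,0,52,0],[0,0,60,0],[0,0,60,0]]'; python3 -m jog '[[0,0,8,0],[0,0,18,0],[0,0,28,0],[0,0,38,0],[0,0,46,0],[0,0,50,0],[0,0,50,0],[0,0,50,0]]'
python3 - <<'E'
from h import *
s=get_state();d=cam('wrist');b=cam('scene');t=cam('top');print(s['position'],s['ft_force'])
u,v=proj(d,(.587,-.269,.003));print('tray in wrist',u,v)
u,v=proj(b,s['position']+np.array([0,0,-.13]));u=int(u);v=int(v)
L=cv2.resize(d['image'],(400,300));r=cv2.resize(b['image'][v-75:v+75,u-100:u+100],(400,300))
cv2.imwrite('pics/c8.png',np.hstack([L,r])[:,:,::-1]);
import pickle;pickle.dump((s,d,b,t),open('w6.pkl','wb'))
E
```

```text
time: 14.55
position: [0.4775, -0.1918, 0.2154]
tool_rot: [3.062, -0.703, 0.002]
ft_force: [-0.1, -0.0, -3.0]
grip_width: 0.177
time: 15.55
position: [0.4768, -0.1916, 0.2642]
tool_rot: [-3.062, 0.703, 0.001]
ft_force: [-0.1, 0.4, -4.8]
grip_width: 0.181
[ 0.47684008 -0.19163195  0.26418196] [-0.08957091  0.39126514 -4.77841693]
tray in wrist 303.7916958712131 67.47828627449704
```

View pics/c8.png

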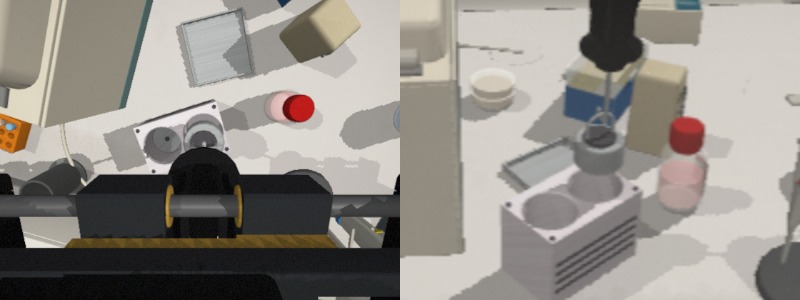

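```bash
python3 - <<'E'
from h import *
import pickle;s,d,b,t=pickle.load(open('w6.pkl','rb'))
C=np.array([ray(d,u*1.4,v*1.4,.010) for u,v in[(177,19),(238,8),(254,73),(192,87)]]);print(C.round(4),C.mean(0))
print([np.linalg.norm(C[i]-C[i-1]).round(4) for i in range(4)])
a,_=pickle.load(open('ab.pkl','rb'))
C=np.array([ray(a,145+u/3,175+v/3,.010) for u,v in[(472,22),(590,52),(567,170),(440,132)]]);print(C.round(4),C.mean(0))
n=np.array([.9,-.436]);print('shift', C.mean(0)[:2]-(s['position'][:2]+.007*n))
E
```

```text
[[ 0.6519 -0.2297  0.01  ]
 [ 0.6245 -0.3219  0.01  ]
 [ 0.5252 -0.3073  0.01  ]
 [ 0.5497 -0.2051  0.01  ]] [ 0.58780614 -0.26596893  0.01      ]
[np.float64(0.1052), np.float64(0.0962), np.float64(0.1004), np.float64(0.1051)]
[[ 0.6426 -0.2323  0.01  ]
 [ 0.6192 -0.3294  0.01  ]
 [ 0.5222 -0.3112  0.01  ]
 [ 0.5518 -0.2071  0.01  ]] [ 0.58392827 -0.26999818  0.01      ]
shift [ 0.10078819 -0.07531423]
```

```bash
python3 -m jog '[[6,-4,0,0],[18,-13,0,0],[34,-24,0,0],[52,-37,0,0],[70,-50,0,0],[85,-60,0,0],[96,-68,0,0],[103,-73,0,0]]'; python3 -m jog '[[0,0,-6,0],[0,0,-18,0],[0,0,-34,0],[0,0,-52,0],[0,0,-70,0],[0,0,-84,0],[0,0,-94,0],[0,0,-100,0]]'
```

```text
time: 16.7
position: [0.5807, -0.2654, 0.264]
tool_rot: [-3.062, 0.703, 0.001]
ft_force: [-0.2, -0.2, -4.1]
grip_width: 0.179
time: 17.7
position: [0.5801, -0.2647, 0.164]
tool_rot: [-3.062, 0.703, 0.0]
ft_force: [-0.8, -0.0, -3.3]
grip_width: 0.181
```

```bash
python3 -m jog '[[0,0,-2,0],[0,0,-4,0],[0,0,-6,0],[0,0,-8,0],[0,0,-10,0],[0,0,-12,0],[0,0,-14,0],[0,0,-16,0]]'; python3 -m jog '[[0,0,-2,0],[0,0,-4,0],[0,0,-6,0],[0,0,-8,0],[0,0,-10,0],[0,0,-12,0],[0,0,-12,0],[0,0,-12,0]]'
```

```text
time: 18.7
position: [0.5801, -0.2648, 0.1485]
tool_rot: [3.062, -0.703, -0.0]
ft_force: [-0.7, -0.1, -2.0]
grip_width: 0.183
time: 19.7
position: [0.5801, -0.2647, 0.1366]
tool_rot: [3.062, -0.703, 0.0]
ft_force: [0.3, -0.4, -0.8]
grip_width: 0.183
```

```bash
python3 -m jog '[[-2,1,0,0],[-5,2.4,0,0],[-8,3.9,0,0],[-12,5.8,0,0],[-16,7.8,0,0],[-20,9.7,0,0],[-24,11.6,0,0],[-27,13.1,0,0]]'
```

```text
time: 20.7
position: [0.5528, -0.2515, 0.1366]
tool_rot: [3.062, -0.703, -0.0]
ft_force: [-0.4, 1.0, -0.5]
grip_width: 0.183
```

```bash
python3 -m jog '[[0,0,10,0],[0,0,30,0],[0,0,50,0],[0,0,75,0],[0,0,100,0],[0,0,130,0],[0,0,150,0],[0,0,150,0]]'
python3 - <<'E'
from h import *
s=get_state();d=cam('wrist');t=cam('top');print(s['position'],s['ft_force'])
print(proj(d,(.587,-.268,.031)))
u,v=proj(t,(.587,-.268,.03));u=int(u);v=int(v);print(u,v)
r=cv2.resize(t['image'][v-38:v+37,u-50:u+50],(400,300),interpolation=2)
cv2.imwrite('pics/c9.png',np.hstack([cv2.resize(d['image'],(400,300)),r])[:,:,::-1])
import pickle;pickle.dump((s,d,t),open('w7.pkl','wb'))
E
```

```text
time: 21.7
position: [0.5544, -0.2519, 0.29]
tool_rot: [3.061, -0.702, 0.009]
ft_force: [-0.3, 0.2, -1.2]
grip_width: 0.179
[ 0.55440601 -0.25194692  0.29003517] [-0.32007987  0.21249436 -1.18152673]
(np.float64(285.4043208449082), np.float64(152.51435432310313))
317 204
```

View pics/c9.png

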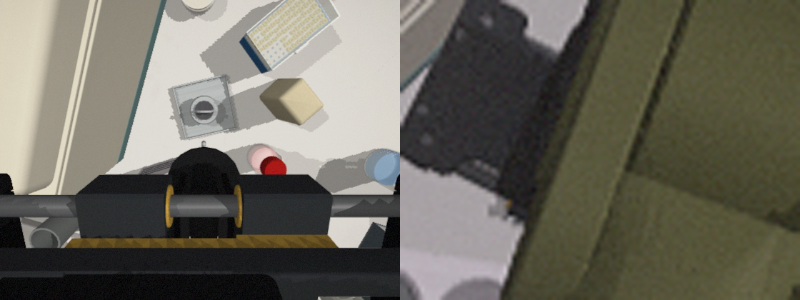

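```bash
python3 -m jog '[[-5,35,0,0.05],[-10,85,0,0.1],[-15,140,0,0.1],[-25,195,0,0.1],[-35,250,0,0.1],[-42,300,0,0.1],[-44.5,330,0,0.1],[-44.5,330,0,0.1]]'; python3 -m jog '[[0,0,0,0],[0,0,-10,0],[0,0,-20,0],[0,0,-20,0],[0,0,-20,0],[0,0,-20,0],[0,0,-20,0],[0,0,-20,0]]'
python3 - <<'E'
from h import *
s=get_state();d=cam('wrist');b=cam('scene');print(s['position'],s['ft_force'])
X=R.from_rotvec(s['tool_rot']).as_matrix()[:,0];print('toolx',np.degrees(np.arctan2(X[1],X[0])))
E
```

```text
time: 22.8
position: [0.5074, 0.0817, 0.2858]
tool_rot: [-3.095, 0.54, 0.003]
ft_force: [0.6, -0.3, -1.7]
grip_width: 0.185
time: 23.8
position: [0.5087, 0.0785, 0.2668]
tool_rot: [3.093, -0.549, 0.0]
ft_force: [-0.2, -0.0, -1.3]
grip_width: 0.181
[0.50867637 0.07846431 0.26677654] [-0.19953336 -0.03175832 -1.30048037]
toolx -20.116936735816935
```

```bash
python3 -m jog '[[0,0,-15,0],[0,0,-35,0],[0,0,-60,0],[0,0,-85,0],[0,0,-105,0],[0,0,-120,0],[0,0,-135,0],[0,0,-140,0]]'; python3 -m jog '[[0,0,-4,0],[0,0,-8,0],[0,0,-12,0],[0,0,-15,0],[0,0,-18,0],[0,0,-20,0],[0,0,-22,0],[0,0,-22,0]]'
```

```text
time: 24.9
position: [0.508, 0.0783, 0.1255]
tool_rot: [3.093, -0.549, -0.002]
ft_force: [-0.4, -0.3, -0.9]
grip_width: 0.183
time: 25.9
position: [0.5085, 0.0784, 0.1044]
tool_rot: [3.093, -0.549, -0.001]
ft_force: [-0.0, -0.3, -1.9]
grip_width: 0.182
```

```bash
python3 -m jog '[[0,0,-0.4,0],[0,0,-0.8,0],[0,0,-1.2,0],[0,0,-1.5,0],[0,0,-1.5,0],[0,0,-1.5,0],[0,0,-1.5,0],[0,0,-1.5,0]]'
```

```text
time: 26.9
position: [0.5086, 0.0784, 0.1036]
tool_rot: [3.093, -0.549, 0.0]
ft_force: [-2.9, 0.4, 6.0]
grip_width: 0.182
```

Seated: the rim is pushing back with 6 N. I'll open partly, back off straight up, and check.

```bash
python3 -m jog '[[0,0,0.5,0],[0,0,0.5,0],[0,0,0.5,0],[0,0,0.5,0],[0,0,0.5,0],[0,0,0.5,0],[0,0,0.5,0],[0,0,0.5,0]]' -0.1; python3 -m jog '[[0,0,10,0],[0,0,25,0],[0,0,45,0],[0,0,65,0],[0,0,79,0],[0,0,79,0],[0,0,79,0],[0,0,79,0]]'
python3 - <<'E'
from h import *
import pickle;d2=pickle.load(open('w2.pkl','rb'))
s=get_state();d=cam('wrist');print(s['position'],s['ft_force'],s['grip_width'])
def blob(d):
    m=(d['image'].mean(2)<60).astype(np.uint8);m[:, :235]=0;m[:,345:]=0;m[:140]=0;m[250:]=0
    c=max(cv2.findContours(m,0,2)[0],key=cv2.contourArea);return cv2.boundingRect(c),cv2.contourArea(c)
for q in(d2,d):
    bb,A=blob(q);print(bb,A,ray(q,bb[0]+bb[2]/2,bb[1]+35,.094),q['position'])
b=cam('scene');a,b0=pickle.load(open('ab.pkl','rb'))
D=np.abs(b['image'].astype(int)-b0['image']).mean(2)
for n,(x0,y0,x1,y1) in dict(stand=(180,285,222,325),bottle=(340,195,370,245),tipbox=(293,155,325,200),bores=(262,220,335,252),tray=(262,205,300,232)).items():print(n,D[y0:y1,x0:x1].mean().round(1))
E
```

```text
time: 27.9
position: [0.5086, 0.0785, 0.1036]
tool_rot: [3.093, -0.549, -0.0]
ft_force: [-0.4, 0.1, -0.1]
grip_width: 0.454
time: 28.9
position: [0.508, 0.0783, 0.1817]
tool_rot: [3.093, -0.549, -0.003]
ft_force: [0.3, 0.6, -0.1]
grip_width: 0.448
[0.50802955 0.07829432 0.18174205] [ 0.28403287  0.59551001 -0.07162968] 0.4477887096241116
(251, 171, 92, 79) 4162.5 [0.51447948 0.06869769 0.094     ] [0.57478013 0.05630272 0.34346748]
(248, 170, 95, 80) 4227.0 [0.51396555 0.06755669 0.094     ] [0.57337913 0.05441623 0.34226305]
stand 14.9
bottle 22.7
tipbox 21.5
bores 22.8
tray 28.5
```

```bash
python3 -m jog '[[0,0,20,0],[0,0,50,0],[0,0,90,0],[0,0,130,0],[-5,0,150,0],[-5,20,150,0],[-5,40,150,0],[-5,40,150,0]]' 
python3 - <<'E'
from h import *
import pickle;a,b0=pickle.load(open('ab.pkl','rb'))
t=cam('top');b=cam('scene');print(get_state()['ft_force'],get_state()['position'])
def bl(im,x0,y0,x1,y1,th):
    m=(im[y0:y1,x0:x1].max(2)<th).astype(np.uint8);c=max(cv2.findContours(m,0,2)[0],key=cv2.contourArea);M=cv2.moments(c);return x0+M['m10']/M['m00'],y0+M['m01']/M['m00'],M['m00'],cv2.boundingRect(c)
for q in(b0,b):print('grip scene',bl(q['image'],175,268,225,325,55))
p=bl(t['image'],295,185,340,228,55);print('plug disc',p,ray(t,p[0],p[1],.036))
for q,o in((a,'before'),(t,'after')):
    im=q['image'].astype(int)
    for n,m,(x0,y0,x1,y1) in(('red',(im[...,0]-im[...,1]>70),(325,240,365,280)),('blue',(im[...,2]-im[...,0]>25),(350,160,425,210))):
        ys,xs=np.nonzero(m[y0:y1,x0:x1]);print(o,n,len(xs),(xs.mean()+x0).round(1) if len(xs) else None,(ys.mean()+y0).round(1) if len(xs) else None)
E
```

```text
time: 30.0
position: [0.5032, 0.12, 0.3323]
tool_rot: [-3.094, 0.544, 0.001]
ft_force: [-0.2, 0.8, 0.2]
grip_width: 0.452
[0.43706035 1.07194269 0.52180503] [0.503595   0.11762265 0.33221925]
grip scene (199.63066744502822, 295.3378089122397, 856.5, (9, 2, 34, 44))
grip scene (199.60274261603377, 295.4839662447257, 790.0, (9, 2, 34, 43))Traceback (most recent call last):
  File "<stdin>", line 7, in <module>
  File "<stdin>", line 5, in bl
ZeroDivisionError: float division by zero
```

```bash
python3 - <<'E'
from h import *
import pickle;a,b0=pickle.load(open('ab.pkl','rb'));s,d,_=pickle.load(open('w7.pkl','rb'))
t=cam('top')
def disc(q,x0,y0,x1,y1,th):
    g=cv2.GaussianBlur(q['image'].max(2),(3,3),0)[y0:y1,x0:x1];print(g.min(),np.median(g))
    c=max(cv2.findContours((g<th).astype(np.uint8),0,2)[0],key=cv2.contourArea);(u,v),r=cv2.minEnclosingCircle(c);return u+x0,v+y0,r,cv2.contourArea(c)
p=disc(d,262,130,310,180,75);print(p,ray(d,p[0],p[1],.037))
C=np.array([ray(d,u*1.4,v*1.4,.010) for u,v in[(170,83),(224,75),(236,130),(181,139)]]);print('tray',C.mean(0))
print('now top',t['image'][190:222,300:336].mean((0,1)),a['image'][190:222,300:336].mean((0,1)))
p=disc(t,300,190,336,222,85);print(p,ray(t,p[0],p[1],.037))
for q,o in((a,'before'),(t,'after')):
    im=q['image'].astype(int)
    for n,m,(x0,y0,x1,y1) in(('red',(im[...,0]-im[...,1]>70),(325,240,365,280)),('blue',(im[...,2]-im[...,0]>25),(350,160,425,210))):
        ys,xs=np.nonzero(m[y0:y1,x0:x1]);print(o,n,len(xs),(xs.mean()+x0).round(1) if len(xs) else None,(ys.mean()+y0).round(1) if len(xs) else None)
E
```

```text
60 151.0
(283.5, 159.5, 8.514793395996094, 19.5) [ 0.58079262 -0.26241425  0.037     ]
tray [ 0.5886269  -0.26662225  0.01      ]
now top [110.52256944 109.68229167 114.63020833] [125.42274306 124.88715278 130.03125   ]
56 116.0
(316.8333339691162, 205.5, 6.346577167510986, 73.5) [ 0.58387378 -0.26628804  0.037     ]
before red 182 346.7 259.4
before blue 87 363.7 188.5
after red 182 346.6 259.7
after blue 89 363.6 188.3
```

The top view puts the plug at (0.584, -0.266), within about 5 mm of the tray centre. The tool's grip is back at its original image position and the bystanders haven't moved, so I'm handing in.

```bash
python3 -c "
from bench import *
print(close_job())"
```

```text
the job is handed in; nothing more can be done
None
```

The job is handed in at about 30 s of robot time. I took the hook tool from its stand and caught the plug's eye. I drew the plug out of its bore, set it down in the tray, unhooked it, and put the tool back. The wrist picture showed which way the eye was turned (about 64°), so no feeling about was needed. The interface gave no verdict.

**Plug:** the last top view puts it at (0.584, -0.266), about 5 mm or less from the tray's centre. It looked upright in the wrist view taken after unhooking. One disc fit in that wrist view, on very few pixels, put it about 9 mm off centre. I trust the top view more, but both are inside the 25 mm limit.

**Hook tool:** it met the rim with a 6 N push, then I opened the fingers and backed off. Its grip in the scene view is within 0.2 px of where it started.

**Forces:** the readings at the end of each move stayed under 5 N while hooking, lifting and setting down. I did not see the values within a move.

**Bystanders:** the bottle cap and tip box moved less than 0.5 px in the top view. I did not re-measure the blank plug; the tool never went into its bore.

**Failed checks:** a scene-view difference test was inconclusive, because it also read high for things that had not moved. One plug-detection script crashed and I re-ran it with a changed threshold.

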